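Turn round the strip-down row for reassembly

TASK

The four drive parts of a stripped-down power tool stand in the full rack in the order they came off; for reassembly, move them to the empty rack in reverse order, so that the part at the left end of the full rack ends at the right end of the other, and so on along the row. Stand each part upright in a cup of its own, fully down on the cup's floor, without dropping it or knocking any over, let go of all of them, and leave the mug alone.

Things in the scene. Friction and masses are not known exactly. Their poses are not given: they have to be found in the camera images.
- armature: motor armature standing upright: 40 mm fan disc at the foot (6 mm high), dark core 36 mm in diameter from 8 to 46 mm height with thin copper strips, copper commutator 24 mm in diameter up to 60 mm, 9 mm shaft up to 75 mm. About 0.3 kg. Grips well on the core 25 to 42 mm above its foot. Origin: centre of its underside, z up along its axis.
- chuck: keyless drill chuck standing on its back, steel, 38 mm in diameter up to 38 mm height, then tapering to 22 mm at 60 mm, three small jaws on top. 0.35 kg. Grips well 22 to 34 mm above its foot. Origin: centre of its underside, z up along its axis.
- pulley: aluminium belt pulley with a hub: grooved disc 40 mm in diameter, 16 mm high, at the foot; above it a hub 22 mm in diameter up to 48 mm height, with a dark bore mark on top. 0.2 kg. Grips well on the hub 25 to 42 mm above its foot. Origin: centre of its underside, z up along its axis.
- bushing: plain steel tube, 36 mm outside, 24 mm bore, 50 mm high, standing on end; seen from above it is a ring. 0.22 kg. Grips well on the outside 25 to 42 mm above its foot. Origin: centre of its underside, z up along its axis.
- cup_armature: the fixed black cup of the full rack in which the armature stands at the start; 70 mm wide, bore 60 mm. Origin: centre of its underside, 10 mm above the table; floor 6 mm, rim 12 mm above the origin. z up, y along the row of cups, x across it (y within 0.2 rad of the robot's y). The four cups are alike, 75 mm apart.
- cup_chuck: the fixed black cup of the full rack in which the chuck stands at the start; 70 mm wide, bore 60 mm. Origin: centre of its underside, 10 mm above the table; floor 6 mm, rim 12 mm above the origin. z up, y along the row of cups, x across it (y within 0.2 rad of the robot's y). The four cups are alike, 75 mm apart.
- cup_pulley: the fixed black cup of the full rack in which the pulley stands at the start; 70 mm wide, bore 60 mm. Origin: centre of its underside, 10 mm above the table; floor 6 mm, rim 12 mm above the origin. z up, y along the row of cups, x across it (y within 0.2 rad of the robot's y). The four cups are alike, 75 mm apart.
- cup_bushing: the fixed black cup of the full rack in which the bushing stands at the start; 70 mm wide, bore 60 mm. Origin: centre of its underside, 10 mm above the table; floor 6 mm, rim 12 mm above the origin. z up, y along the row of cups, x across it (y within 0.2 rad of the robot's y). The four cups are alike, 75 mm apart.
- target_rack: the empty rack: fixed wooden plank 84 (x) by 312 (y) by 10 mm with four black cups in a row, centres at x = 0, y = -112.5, -37.5, 37.5, 112.5 mm. Cup: 70 mm wide, bore 60, floor 16 mm and rim 22 mm above the table. Origin: centre of the plank's underside. z up, y along the row (within 0.2 rad of the robot's y). The full rack is alike, nearer the robot or farther off, centres 140 mm or more apart in x.
- mug: white mug of coffee-cup size, 76 mm wide, 90 mm high, handle on its y side, standing at the robot's right of the racks. Origin: centre of its underside. To be left alone.
Things that resemble listed ones, but are neither listed nor needed, are in the scene too. What is shaped like the chuck but green is not meant. What is shaped like the pulley but purple is not meant.

How it is judged:
By the outcome, as a careful person would: the job done as asked, in the order asked, and still so for the second after the job is handed in, with the robot touching nothing.
It also fails if it takes over 91 s, if anything falls off the work surface, if the arm or the gripper's body presses on something with over 40 N, if the wrist force passes 120 N, or if a joint passes its speed limit or range.

ROBOT

A 7-joint arm with a two-finger parallel gripper is mounted at the origin on the work surface. World frame = base frame: x ahead of the robot, y to its left, z up, the work surface at z = 0. Lengths are in mm, angles in rad, forces in N, time in s.
With the tool pointing down it reaches from about 400 to 875 mm from the base axis. Payload 4.4 kg.
Tool frame: the origin (TCP) lies at the very end of the fingers, on their centre line; the grasp point (between the pads) lies 19 mm behind it; x points along the fingers, z is the direction in which the jaws open and shut, and the axes are right-handed (so a half turn about x gives the same grasp; the last joint's range is limited). The gripper opens to 85 mm and grips with 20 to 120 N. Pads are 22 mm wide; open, the fingers measure 114 mm over their backs; the gripper's body (76 mm by 85 mm) begins 54 mm behind the grasp point. The pads swing forward as they close: fully open they stand 13 mm farther back than shut.
Start: joints at [1.16, 0.628, 0.038, 1.517, -0.027, 0.996, -0.02], TCP at [219.733, -611.748, 231.313] pointing down, gripper open.
Joint ranges: [-3.06, 3.06], [-0.37, 2.12], [-1.25, 1.32], [0.18, 2.47], [-1.1, 4.24], [0.23, 1.98], [-2.94, 2.94]. Speed limits (rad/s): [2.57, 2.57, 3.14, 3.14, 3.14, 3.14, 3.14].

INTERFACE

Orientations are given as [roll, pitch, yaw] about the fixed x, y, z axes, in that order (R = Rz(yaw) Ry(pitch) Rx(roll)).
In Python, from bench import robot gives the robot as it stands. The module is installed in compiled form; this text tells all that it offers.
- The arm moves only by the shell command python3 -m inch 'ROWS' [FORCE]. ROWS is JSON, a list that holds one entry, the list of rows, each a list of 7 numbers: the opening, from 0 (shut) to 1 (fully open), then the shift along the tool's x, y, z in m, then the turn, a rotation vector about the tool's x, y, z in rad. A call has 1 to 12 rows; each row shifts and turns the pose as measured when the row begins, along the tool's axes as they then stand; what a row does not reach is not made up. A row lasts 1/8 s, in which the tool goes at most 62.5 mm and 10.7 degrees, less where a joint would pass 70% of its speed; a pose out of reach is approached as far as the arm can. A call with a gripper value outside its range is refused whole. The fingers move at their own pace and stop on an object; FORCE is the grip in N (left out, the last holds). Time passes only in rows, so rows that do not move let the fingers close. It gives the time, the measured TCP pose, the force and the opening at its end, in the units of the state.
- robot.read_state(): the state, without advancing time (a new reading comes with each control period).
- robot.grab_frame(name): name is "side" or "top" or "wrist"; returns (picture, depth): 384x512x3 uint8, red, green, blue; 384x512 float32, mm along the optical axis (not along the pixel's ray), 0 where there is no reading.
- robot.get_calibration(name): a dict with "intrinsics" (3x3 intrinsics, pixels), "R" (3x3) and "t" (3): a world point X has camera coordinates R X + t; the wrist camera has in their place "hand_eye" (4x4, takes a point from camera to tool coordinates, whose origin is the TCP and whose axes are the tool frame's). Camera axes: x right, y down, z forward; pixel columns grow to the right and rows downward; lengths in mm; the calibration is good to about 2 mm. A picture is of the moment at which its call begins: read the wrist's pose just before it. get_calibration takes no time and is no camera call.
- robot.close_job(): hands the job in, once; it reports no verdict.
Trained networks look in the newest picture that a camera, given by its name, has taken for a name from the list of things; names that differ only in an ending like _2 or _b are one class to them, and where a whole thing is asked for, a point or a joint stands for the part that bears it (a point fixed in the world has none). Each returns a list of dicts, best first, with "p" (0 to 1); they miss things now and then, are a little off and sometimes report something else, mostly with a low value. They report only what shows in the picture. A call takes as long as a camera call. They do not tell look-alikes from the thing itself.
- robot.outline_of(query, camera): "mask" (384x512 bool, what is visible of it).
- robot.landmark_of(query, camera): "xyz" ([x, y, z] in mm, in world coordinates, good to about 4 mm: a listed point, or the origin of a listed thing).
The state is a dict: "time": time; "q": joint angles; "dq": joint speeds; "joint_torque": joint torques, N m; "tool_pos": TCP position; "orientation": TCP orientation; "wrist_force": force on the tool from outside, world axes, zero at the start; "torque": the same for the moment, N m; "grip_width": opening from 0.0 (shut) to 1.0 (fully open).
Only numpy, scipy, OpenCV 4.12 (cv2) and the standard library are available. Lean on these libraries where they do the work, as an engineer would, in place of code of your own. Each camera call takes 0.05 s, during which the arm holds its last target.

## Working session

There is one attempt and no reset: what is moved stays moved. The work goes in short steps, Python scripts to look and compute and a shell command to move; the robot and the scene stay as the last step left them, time stands still between calls to the robot, and variables do not carry over. Pictures are saved under pics/ and viewed, and the job is handed in when it is done.

```bash
mkdir -p pics; python3 - <<'E'
from bench import robot
import cv2,json
s=robot.read_state();print(s)
for n in("top","side","wrist"):
    p,d=robot.grab_frame(n);cv2.imwrite(f"pics/{n}0.png",p[:,:,::-1])
    c=robot.get_calibration(n);print(n,c)
    import numpy as np;np.save(f"{n}_d.npy",d)
E
```

```text
{'time': 0.0, 'q': array([ 1.16021268,  0.62934972,  0.03841028,  1.5183778 , -0.02697069,
        0.99629511, -0.02000543]), 'dq': array([ 5.27062152e-05,  2.95763400e-04, -7.50067967e-04, -1.84757705e-03,
        8.45017099e-04,  1.01726858e-04, -1.15744471e-04]), 'joint_torque': array([-7.03130831e-05, -5.63396430e+01,  1.22631636e+00, -1.93445063e+01,
        1.10984186e-02,  1.05486129e-02, -2.70710575e-05]), 'tool_pos': array([ 219.51878854, -611.14028943,  230.38305498]), 'orientation': array([-3.12505123,  1.56888353,  1.93215731]), 'wrist_force': array([-0.00512464,  0.82502359,  0.24496704]), 'torque': array([-0.01351803, -0.04390338,  0.05410066]), 'grip_width': 1.0010797226631802}
top {'intrinsics': array([[435.86747303,   0.        , 257.35746502],
       [  0.        , 435.86747303, 195.88868258],
       [  0.        ,   0.        ,   1.        ]]), 'R': array([[-0.0149708 , -0.99972357,  0.01812872],
       [-0.99845103,  0.01397517, -0.05385389],
       [ 0.05358565, -0.01890687, -0.99838425]]), 't': array([-117.37694785,  484.19056672, 1011.59698798])}
side {'intrins
[... 200 characters left out ...]
 0.00159462],
       [-0.06389868, -0.54174617, -0.83810981],
       [ 0.10107673,  0.83199404, -0.54549923]]), 't': array([-514.19874699,   36.01567496, 1061.00523019])}
wrist {'intrinsics': array([[340.0591101 ,   0.        , 258.61120461],
       [  0.        , 340.0591101 , 194.44323269],
       [  0.        ,   0.        ,   1.        ]]), 'hand_eye': array([[ 3.34219300e-04, -3.15172464e-01,  9.49034355e-01,
        -1.41868257e+02],
       [-2.30457207e-04, -9.49034407e-01, -3.15172400e-01,
         8.01341073e+01],
       [ 9.99999918e-01, -1.13375108e-04, -3.89819381e-04,
        -5.72533958e-01],
       [ 0.00000000e+00,  0.00000000e+00,  0.00000000e+00,
         1.00000000e+00]])}
```

View pics/top0.png

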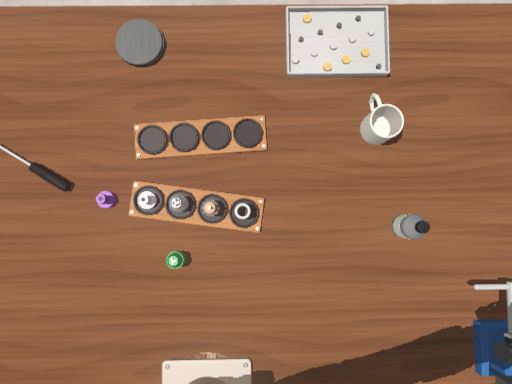

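View pics/side0.png

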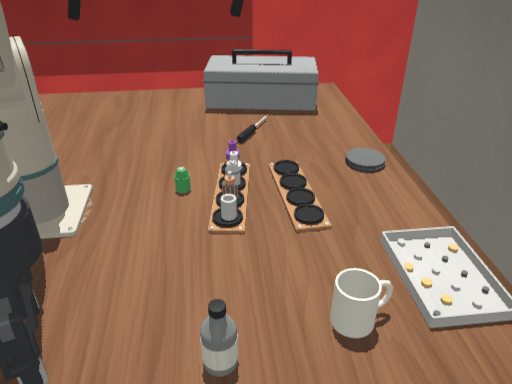

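The top picture has +x up and +y to the left. The full rack runs left to right: pulley (148,200), chuck (180,204), armature (212,208), bushing (244,212). The empty cups are at (153,140), (184,137), (216,135) and (248,133). Possible mix-ups are the purple pulley at (106,200) and the green chuck at (175,260), which both stand off the rack. The grey bottle is at (410,227). I'll check this in a close crop and measure.

```bash
cat > h.py <<'E'
import numpy as np,cv2
from bench import robot
def pix2w(n,u,v,z):
    c=robot.get_calibration(n);K,R,t=[np.array(c[k]) for k in("intrinsics","R","t")]
    r=R.T@np.linalg.solve(K,[u,v,1.]);o=-R.T@t
    return o+r*(z-o[2])/r[2]
def w2pix(n,X):
    c=robot.get_calibration(n);p=c["intrinsics"]@(c["R"]@np.array(X)+c["t"]);return p[:2]/p[2]
E
python3 - <<'E'
from h import *
np.set_printoptions(precision=1,suppress=True)
p,d=robot.grab_frame("top")
cv2.imwrite("pics/crop.png",cv2.resize(p[105:245,90:280,::-1],None,fx=4,fy=4,interpolation=cv2.INTER_CUBIC))
for n in["pulley","chuck","armature","bushing","cup_pulley","cup_chuck","cup_armature","cup_bushing","target_rack","mug"]:
    print(n,[(np.array(r["xyz"]),round(r["p"],2)) for r in robot.landmark_of(n,"top")][:5])
    if n in("pulley","chuck","armature","bushing"):
        for r in robot.outline_of(n,"top")[:2]:
            m=r["mask"];v,u=np.nonzero(m);print("  mask",u.mean(),v.mean(),m.sum(),round(r["p"],2))
for u,v in[(153,140),(184,137),(216,135),(248,133)]:print(pix2w("top",u,v,16))
E
```

```text
pulley [(array([478.3, 237.1,   1.7]), 0.68), (array([474.3, 130.7,  15.1]), 0.57), (array([466.9,  60.6,  17.3]), 0.19)]
  mask 147.0423076923077 199.20384615384614 260 0.81
  mask 105.56877323420075 198.78810408921933 269 0.77
chuck [(array([466.1,  60.5,  15.8]), 0.75), (array([335.1,  68.5,  -3.6]), 0.5)]
  mask 178.05 202.57083333333333 240 0.8
  mask 175.73357664233578 258.5839416058394 274 0.64
armature [(array([451.9, -17. ,  14.7]), 0.74)]
  mask 211.38339920948616 207.17786561264822 253 0.62
bushing [(array([441.9, -87.2,  15.2]), 0.63)]
  mask 242.28378378378378 210.71621621621622 148 0.63
cup_pulley [(array([473. , 135.9,   9.9]), 0.92), (array([475. , 131.1,  14.8]), 0.52)]
cup_chuck [(array([465.1,  60. ,  11.5]), 0.85)]
cup_armature [(array([449.4, -15.6,   4.9]), 0.67)]
cup_bushing [(array([439.8, -90.2,  10.5]), 0.58)]
target_rack [(array([622.7,  10.1,  -1.6]), 0.77)]
mug [(array([ 635.9, -409.5,   -0.7]), 0.93)]
[617.6 119.5  16. ]
[623.9  46.6  16. ]
[627.8 -28.8  16. ]
[ 631.7 -104.4   16. ]
```

View pics/crop.png

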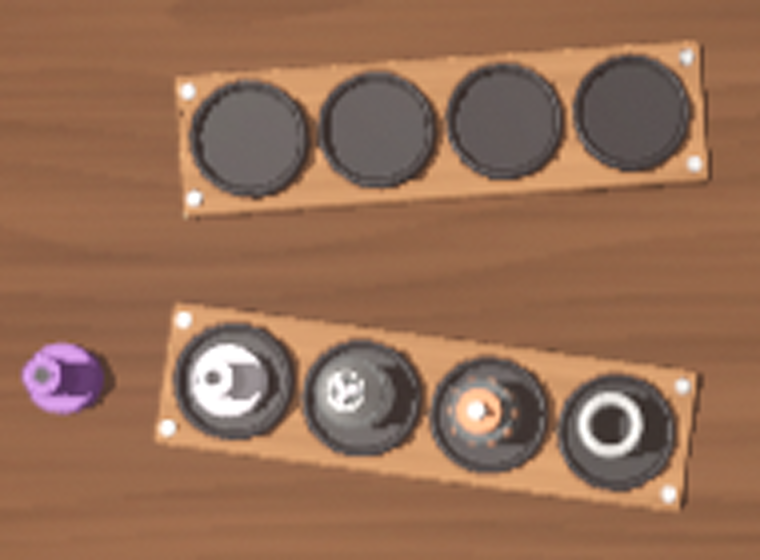

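```bash
cat >> h.py <<'E'
from scipy.spatial.transform import Rotation as Ro
def Rt(s): return Ro.from_euler('xyz',s["orientation"]).as_matrix()
def plan(target,yawz=0.0):
    """target TCP xyz mm; desired tool x = down, tool z = (cos yawz, sin yawz,0). prints shift in tool axes & rotvec"""
    s=robot.read_state();R=Rt(s)
    x=np.array([0,0,-1.]);z=np.array([np.cos(yawz),np.sin(yawz),0]);y=np.cross(z,x)
    Rd=np.column_stack([x,y,z]);rv=Ro.from_matrix(R.T@Rd).as_rotvec()
    d=np.array(target)-s["tool_pos"]
    print("t%.2f"%s["time"],"pos",s["tool_pos"].round(1),"world d",d.round(1),"tool d(m)",(R.T@d/1000).round(4),"desiredframe d(m)",(Rd.T@d/1000).round(4),"rv",rv.round(3),"g",round(s["grip_width"],3),"F",s["wrist_force"].round(1),"q",s["q"].round(2))
E
python3 - <<'E'
from h import *
np.set_printoptions(precision=1,suppress=True)
print(Rt(robot.read_state()))
f=lambda a,b,z:pix2w("top",a/4+90-.4,b/4+105-.4,z)
T=[f(*c,22) for c in[(251,138),(379,129),(505,121),(632,113)]];print(np.array(T))
print("fit",np.diff(T,axis=0))
P=[f(213,378,64),f(347,388,77),f(480,409,91),f(610,425,66)];print(np.array(P))
C=[f(*c,22) for c in[(235,381),(362,398),(490,414),(617,432)]];print("cups",np.array(C))
p,d=robot.grab_frame("top")
c=robot.get_calibration("top");K,R,t=c["intrinsics"],c["R"],c["t"]
v,u=np.mgrid[:384,:512];X=np.stack([(u-K[0,2])/K[0,0]*d,(v-K[1,2])/K[1,1]*d,d],-1);W=(X-t)@R
for n,q,(z0,z1) in zip("pcab",P,[(55,70),(60,85),(68,80),(58,72)]):
    m=(np.hypot(W[...,0]-q[0],W[...,1]-q[1])<26)&(W[...,2]>z0)&(W[...,2]<z1)
    print(n,m.sum(),W[m].mean(0),(W[m].max(0)+W[m].min(0))/2, W[m].max(0)-W[m].min(0))
plan([465,130,200],0);plan([465,130,200],np.pi)
E
```

```text
[[-0.   0.9  0.3]
 [-0.   0.3 -0.9]
 [-1.  -0.   0. ]]
[[ 618.6  119.7   22. ]
 [ 623.1   44.9   22. ]
 [ 626.9  -28.9   22. ]
 [ 630.8 -103.5   22. ]]
fit [[  4.5 -74.7   0. ]
 [  3.9 -73.8   0. ]
 [  3.9 -74.6   0. ]]
[[476.2 131.7  64. ]
 [469.   55.2  77. ]
 [456.  -19.   91. ]
 [446.7 -88.9  66. ]]
cups [[476.3 129.2  22. ]
 [465.4  55.7  22. ]
 [455.  -18.5  22. ]
 [443.5 -92.2  22. ]]
p 83 [477.3 130.2  63.3] [477.6 130.4  61.9] [20.4 20.7 10.8]
c 172 [468.   54.7  71.7] [468.7  55.2  71. ] [31.4 33.  21.7]
a 81 [455.8 -17.2  75.9] [456.1 -17.   74.3] [22.1 23.9 10.8]
b 113 [447.8 -89.2  65.9] [447.6 -89.8  66.2] [33.6 33.5  9.3]
t0.95 pos [ 219.8 -611.8  231.4] world d [245.2 741.8 -31.4] tool d(m) [ 0.   0.5 -0.6] desiredframe d(m) [0.  0.7 0.2] rv [-1.2  0.  -0. ] g 1.004 F [-0.2  0.1  0.4] q [ 1.2  0.6  0.   1.5 -0.   1.  -0. ]
t0.95 pos [ 219.8 -611.8  231.4] world d [245.2 741.8 -31.4] tool d(m) [ 0.   0.5 -0.6] desiredframe d(m) [ 0.  -0.7 -0.2] rv [ 1.9 -0.  -0. ] g 1.004 F [-0.2  0.1  0.4] q [ 1.2  0.6  0.   1.5 -0.   1.  -0. ]
```

```bash
python3 -m inch '[[[1,-0.02,0,0,-0.16,0,0],[1,-0.02,0,0,-0.16,0,0],[1,-0.02,0,0,-0.16,0,0],[1,0,0,0,-0.16,0,0],[1,0,0,0,-0.16,0,0],[1,0,0,0,-0.16,0,0],[1,0,0,0,-0.16,0,0],[1,0,0,0,-0.11,0,0]]]' 60; python3 - <<'E'
from h import *
plan([477,130.5,150],0)
E
```

```text
time: 1.95
tool_pos: [219.4, -611.7, 293.4]
orientation: [-2.766, 1.57, -2.721]
wrist_force: [0.3, 0.0, 0.3]
grip_width: 1.001
t1.95 pos [ 219.4 -611.7  293.4] world d [ 257.6  742.2 -143.4] tool d(m) [0.1428 0.7301 0.2904] desiredframe d(m) [0.1434 0.7422 0.2576] rv [ 0.044 -0.001  0.   ] g 1.001 F [0.3 0.  0.3] q [ 1.35  0.59 -0.3   1.43  0.18  1.15  1.08]
```

```bash
python3 -m inch '[[[1,0,0.04,0.045,0.04,0,0],[1,0,0.04,0.045,0,0,0],[1,0,0.04,0.045,0,0,0],[1,0,0.04,0.045,0,0,0],[1,0,0.05,0.03,0,0,0],[1,0,0.055,0.02,0,0,0],[1,0,0.06,0.01,0,0,0],[1,0,0.06,0,0,0,0],[1,0,0.06,0,0,0,0],[1,0,0.06,0,0,0,0],[1,0,0.06,0,0,0,0],[1,0,0.06,0,0,0,0]]]'; python3 - <<'E'
from h import *
plan([477,130.5,150],0)
E
```

```text
time: 3.45
tool_pos: [466.4, 27.0, 291.2]
orientation: [-0.651, 1.563, -0.662]
wrist_force: [1.1, 0.7, -0.2]
grip_width: 1.002
t3.45 pos [466.4  27.  291.2] world d [  10.6  103.5 -141.2] tool d(m) [0.1408 0.1043 0.0087] desiredframe d(m) [0.1412 0.1035 0.0106] rv [-0.01   0.007  0.005] g 1.002 F [ 1.1  0.7 -0.2] q [ 0.21  0.31 -0.44  1.92  0.17  0.94 -0.32]
```

```bash
python3 -m inch '[[[0.8,0.02,0.052,0.005,-0.01,0.007,0.005],[0.8,0.045,0.045,0.004,0,0,0],[0.8,0.04,0.006,0,0,0,0],[0.8,0.03,0,0,0,0,0],[0.8,0,0,0,0,0,0]]]'; python3 - <<'E'
from h import *
plan([477,130.5,49+3-19],0)
p,d=robot.grab_frame("wrist");cv2.imwrite("pics/w1.png",p[:,:,::-1])
c=robot.get_calibration("wrist");s=robot.read_state()
H=c["hand_eye"];R=Rt(s)
for n in["pulley","chuck","armature"]:
    print(n,[(np.array(r["xyz"]).round(1),round(r["p"],2)) for r in robot.landmark_of(n,"wrist")][:3])
E
```

```text
time: 4.08
tool_pos: [478.0, 138.8, 156.5]
orientation: [0.503, 1.563, 0.512]
wrist_force: [-0.1, -1.3, 0.9]
grip_width: 0.8
t4.08 pos [478.  138.8 156.5] world d [  -1.    -8.3 -123.5] tool d(m) [ 0.1234 -0.0088 -0.002 ] desiredframe d(m) [ 0.1235 -0.0083 -0.001 ] rv [ 0.01   0.007 -0.004] g 0.8 F [-0.1 -1.3  0.9] q [-0.07  0.54 -0.39  2.01  0.33  0.64 -0.67]
pulley [(array([478.9, 229.3,  -3.3]), 0.68), (array([475.4, 133.3,  11.8]), 0.66), (array([453.4, -13.6,  15.3]), 0.65)]
chuck [(array([336.7,  65.9,   3. ]), 0.93), (array([461.7,  55.8,  15.8]), 0.76), (array([622.9,  11.9,  -3.5]), 0.32)]
armature [(array([451.4, -15. ,  15.8]), 0.73)]
```

View pics/w1.png

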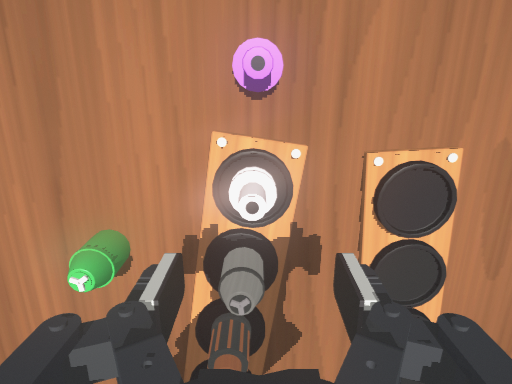

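The wrist picture shows the pulley's hub top at (252,207), the chuck's jaws at (240,303) and the purple look-alike farther off at (258,65). I'll cross-check the positions by ray.

```bash
cat >> h.py <<'E'
def wr2w(u,v,z):
    c=robot.get_calibration("wrist");s=robot.read_state();R=Rt(s);H=c["hand_eye"]
    r=R@H[:3,:3]@np.linalg.solve(c["intrinsics"],[u,v,1.]);o=R@H[:3,3]+s["tool_pos"]
    return (o+r*(z-o[2])/r[2]).round(1)
E
python3 - <<'E'
from h import *
print(wr2w(252,207,64),wr2w(240,303,78),wr2w(258,63,48),wr2w(414.5,199,22),wr2w(407,272,22))
E
```

```text
[475.8 132.2  64. ] [466.8  58.5  78. ] [479.8 233.2  48. ] [617.9 124.6  22. ] [621.7  52.   22. ]
```

```bash
python3 -m inch '[[[0.8,0.0,-0.007,-0.001,0.01,0.007,-0.004],[0.8,0.02,0,0,0,0,0],[0.8,0.03,0,0,0,0,0],[0.8,0.02,0,0,0,0,0]]]'; python3 - <<'E'
from h import *
plan([476.5,131.3,33],0)
E
```

```text
time: 4.78
tool_pos: [485.4, 129.8, 93.5]
orientation: [0.171, 1.552, 0.162]
wrist_force: [-0.1, 1.0, 0.4]
grip_width: 0.801
t4.78 pos [485.4 129.8  93.5] world d [ -8.9   1.5 -60.5] tool d(m) [ 0.0603  0.0012 -0.01  ] desiredframe d(m) [ 0.0605  0.0015 -0.0089] rv [-0.009  0.019 -0.003] g 0.801 F [-0.1  1.   0.4] q [-0.11  0.65 -0.3   2.06  0.41  0.48 -0.73]
```

```bash
python3 -m inch '[[[0.8,0,0.001,-0.009,-0.009,0.019,-0.003],[0.8,0,0,0,0,0,0]]]'; python3 - <<'E'
from h import *
plan([476.5,131.3,33],0)
E
```

```text
time: 5.03
tool_pos: [476.0, 129.9, 93.9]
orientation: [-2.697, 1.569, -2.698]
wrist_force: [0.5, 0.5, -0.3]
grip_width: 0.799
t5.03 pos [476.  129.9  93.9] world d [  0.5   1.4 -60.9] tool d(m) [0.0609 0.0014 0.0006] desiredframe d(m) [0.0609 0.0014 0.0005] rv [-0.001 -0.002  0.001] g 0.799 F [ 0.5  0.5 -0.3] q [-0.11  0.64 -0.32  2.06  0.4   0.5  -0.72]
```

```bash
python3 -m inch '[[[0.8,0.015,0.001,0,0,0,0],[0.8,0.015,0,0,0,0,0],[0.8,0.015,0,-0.002,0,0,0],[0.8,0,0,0,0,0,0]]]'; python3 - <<'E'
from h import *
plan([476.5,131.3,33],0)
E
```

```text
time: 5.52
tool_pos: [475.3, 130.9, 47.5]
orientation: [-0.106, 1.569, -0.108]
wrist_force: [1.1, 1.0, 0.5]
grip_width: 0.802
t5.53 pos [475.3 130.9  47.5] world d [  1.2   0.4 -14.5] tool d(m) [0.0145 0.0004 0.0011] desiredframe d(m) [0.0145 0.0004 0.0012] rv [-0.002  0.001  0.   ] g 0.802 F [1.1 1.  0.5] q [-0.16  0.72 -0.25  2.09  0.45  0.38 -0.77]
```

```bash
python3 -m inch '[[[0.8,0.0145,0,0.001,0,0,0],[0.8,0,0,0,0,0,0],[0.2,0,0,0,0,0,0],[0.2,0,0,0,0,0,0],[0.2,0,0,0,0,0,0],[0.2,0,0,0,0,0,0],[0.2,0,0,0,0,0,0],[0.2,0,0,0,0,0,0]]]' 60; python3 - <<'E'
from h import *
plan([476.5,131.3,33],0)
E
```

```text
time: 6.52
tool_pos: [477.2, 131.1, 32.7]
orientation: [0.14, 1.568, 0.138]
wrist_force: [-0.2, 0.3, -0.7]
grip_width: 0.241
t6.53 pos [477.2 131.1  32.7] world d [-0.7  0.2  0.3] tool d(m) [-0.0003  0.0002 -0.0007] desiredframe d(m) [-0.0003  0.0002 -0.0007] rv [-0.002  0.003 -0.   ] g 0.241 F [-0.2  0.3 -0.7] q [-0.17  0.75 -0.22  2.09  0.47  0.34 -0.79]
```

```bash
python3 -m inch '[[[0.2,-0.015,0,0,0,0,0],[0.2,-0.03,0,0,0,0,0],[0.2,-0.03,0,0,0,0,0],[0.2,-0.015,0,0.02,0,0,0],[0.2,0,0,0.04,0,0,0],[0.2,0,-0.02,0.04,0,0,0],[0.2,0,-0.04,0.04,0,0,0],[0.2,0,-0.04,0.02,0,0,0],[0.2,0,-0.04,0,0,0,0],[0.2,0,-0.03,0,0,0,0],[0.2,0,0,0,0,0,0]]]'; python3 - <<'E'
from h import *
plan([631,-102,33.5],0)
p,d=robot.grab_frame("side");cv2.imwrite("pics/s1.png",p[:,:,::-1])
E
```

```text
time: 7.9
tool_pos: [641.4, -44.0, 136.1]
orientation: [0.253, 1.563, 0.254]
wrist_force: [-0.5, -1.0, -1.9]
grip_width: 0.237
t7.90 pos [641.4 -44.  136.1] world d [ -10.4  -58.  -102.6] tool d(m) [ 0.1024 -0.0582 -0.0113] desiredframe d(m) [ 0.1026 -0.058  -0.0104] rv [ 0.001  0.008 -0.002] g 0.237 F [-0.5 -1.  -1.9] q [ 0.26  0.75 -0.41  1.63  0.37  0.83 -0.29]
```

View pics/s1.png

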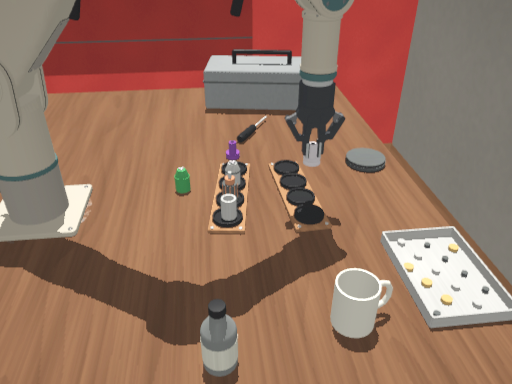

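The pulley is held upright at (313,155) in the side picture, and the other three still stand in the rack.

```bash
python3 -m inch '[[[0.2,0.01,-0.03,-0.008,0,0.006,0],[0.2,0.01,-0.028,-0.003,0,0,0],[0.2,0.02,0,0,0,0,0],[0.2,0.02,0,-0.002,0,0,0],[0.2,0,0,0,0,0,0]]]'; python3 - <<'E'
from h import *
plan([631,-102,33.5],0)
p,d=robot.grab_frame("wrist");cv2.imwrite("pics/w2.png",p[:,:,::-1])
p,d=robot.grab_frame("top");cv2.imwrite("pics/t2.png",cv2.resize(p[90:260,90:300,::-1],None,fx=3,fy=3))
E
```

```text
time: 8.57
tool_pos: [629.7, -88.0, 76.6]
orientation: [1.19, 1.558, 1.206]
wrist_force: [-0.7, -0.2, -1.6]
grip_width: 0.241
t8.57 pos [629.7 -88.   76.6] world d [  1.3 -14.  -43.1] tool d(m) [ 0.0429 -0.0146  0.0008] desiredframe d(m) [ 0.0431 -0.014   0.0013] rv [ 0.016  0.005 -0.012] g 0.241 F [-0.7 -0.2 -1.6] q [ 0.33  0.82 -0.39  1.68  0.41  0.72 -0.24]
```

View pics/w2.png

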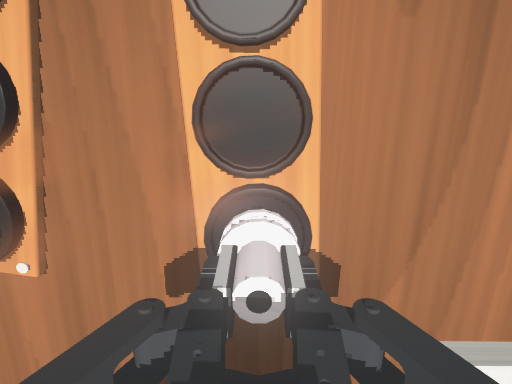

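View pics/t2.png

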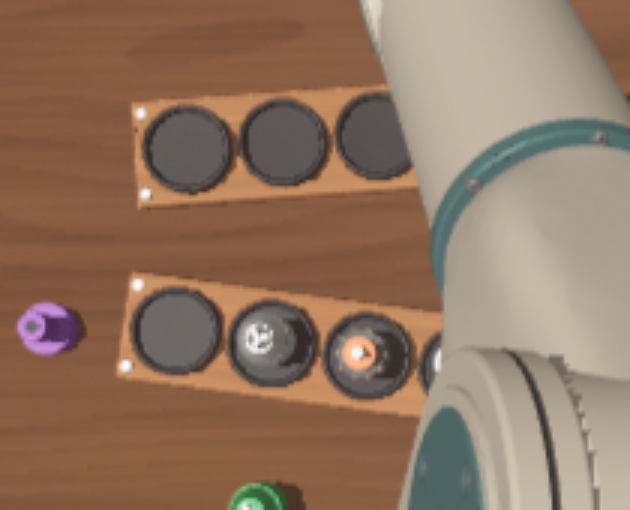

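The wrist picture shows the held pulley over the rightmost cup (258,235), with the next cup at (252,117). The top picture shows the pulley's old cup empty and the rest undisturbed.

```bash
python3 - <<'E'
from h import *
print(wr2w(252,117,21), wr2w(252,117,21)+np.array([3.9,-74.9,0]))
E
python3 -m inch '[[[0.2,0.002,-0.0145,0.001,0.016,0.005,-0.012],[0.2,0.005,0,0,0,0,0],[0.2,0,0,0,0,0,0]]]'; python3 - <<'E'
from h import *
plan([631,-102,33.5],0)
p,d=robot.grab_frame("wrist");cv2.imwrite("pics/w3.png",p[:,:,::-1])
E
```

```text
[626.2 -25.3  21. ] [ 630.1 -100.2   21. ]
time: 9.05
tool_pos: [634.7, -102.2, 72.8]
orientation: [-0.081, 1.564, -0.081]
wrist_force: [-1.0, 0.6, -0.8]
grip_width: 0.239
t9.05 pos [ 634.7 -102.2   72.8] world d [ -3.7   0.2 -39.3] tool d(m) [ 0.0392  0.0003 -0.0039] desiredframe d(m) [ 0.0393  0.0002 -0.0037] rv [-0.     0.007  0.001] g 0.239 F [-1.   0.6 -0.8] q [ 0.33  0.83 -0.37  1.66  0.42  0.72 -0.24]
```

View pics/w3.png

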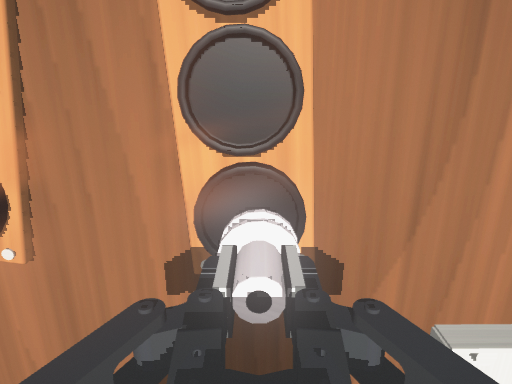

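```bash
python3 -m inch '[[[0.2,0.005,0.001,-0.004,0,0.006,0],[0.2,0.012,0,0,0,0,0],[0.2,0.01,0,-0.001,0,0,0],[0.2,0,0,0,0,0,0]]]'; python3 - <<'E'
from h import *
plan([630.5,-101,33.5],0)
E
```

```text
time: 9.6
tool_pos: [629.0, -101.3, 43.7]
orientation: [-1.594, 1.57, -1.594]
wrist_force: [-0.3, 0.1, -1.6]
grip_width: 0.24
t9.60 pos [ 629.  -101.3   43.7] world d [  1.5   0.3 -10.2] tool d(m) [0.0102 0.0003 0.0015] desiredframe d(m) [0.0102 0.0003 0.0015] rv [-0.    -0.     0.001] g 0.24 F [-0.3  0.1 -1.6] q [ 0.32  0.87 -0.35  1.68  0.44  0.67 -0.26]
```

```bash
python3 -m inch '[[[0.2,0.007,0,0.0015,0,0,0],[0.2,0.002,0,0,0,0,0],[0.2,0.001,0,0,0,0,0],[0.2,0,0,0,0,0,0]]]'; python3 - <<'E'
from h import *
plan([630.5,-101,33],0)
E
```

```text
time: 10.1
tool_pos: [631.1, -101.2, 33.1]
orientation: [-0.603, 1.57, -0.604]
wrist_force: [-0.6, -0.1, -1.4]
grip_width: 0.24
t10.10 pos [ 631.1 -101.2   33.1] world d [-0.6  0.2 -0.1] tool d(m) [ 0.0001  0.0002 -0.0006] desiredframe d(m) [ 0.0001  0.0002 -0.0006] rv [-0.     0.001  0.   ] g 0.24 F [-0.6 -0.1 -1.4] q [ 0.32  0.89 -0.34  1.68  0.44  0.65 -0.27]
```

```bash
python3 -m inch '[[[0.2,0.001,0,0,0,0,0],[0.2,0,0,0,0,0,0]]]';python3 -m inch '[[[0.2,0.001,0,0,0,0,0],[0.2,0,0,0,0,0,0]]]'
```

```text
time: 10.35
tool_pos: [631.5, -101.3, 32.8]
orientation: [-0.377, 1.569, -0.378]
wrist_force: [0.3, -0.0, -1.8]
grip_width: 0.239
time: 10.6
tool_pos: [631.7, -101.4, 32.7]
orientation: [-0.444, 1.568, -0.444]
wrist_force: [-0.5, 0.7, -1.6]
grip_width: 0.238
```

```bash
python3 -m inch '[[[0.2,0.002,0,-0.0005,0,0,0],[0.2,0.002,0,0,0,0,0]]]'; python3 -m inch '[[[0.2,0.002,0,-0.0005,0,0,0],[0.2,0.002,0,0,0,0,0]]]'
```

```text
time: 10.85
tool_pos: [631.9, -101.4, 32.5]
orientation: [-0.623, 1.566, -0.624]
wrist_force: [-5.9, 0.6, 16.5]
grip_width: 0.24
time: 11.1
tool_pos: [631.9, -101.4, 32.6]
orientation: [-0.685, 1.564, -0.686]
wrist_force: [-5.5, -0.2, 14.4]
grip_width: 0.24
```

```bash
python3 -m inch '[[[0.2,-0.0005,0,0,0,0.003,0],[0.35,0,0,0,0,0,0],[0.5,0,0,0,0,0,0],[0.7,0,0,0,0,0,0],[0.7,0,0,0,0,0,0],[0.7,-0.02,0,0,0,0,0],[0.7,-0.03,0,0,0,0,0],[0.7,-0.03,0,0,0,0,0],[0.7,-0.02,0,0,0,0,0],[0.7,0,0,0,0,0,0]]]'; python3 - <<'E'
from h import *
plan([468,56,120],0)
p,d=robot.grab_frame("wrist");cv2.imwrite("pics/w4.png",p[:,:,::-1])
E
```

```text
time: 12.35
tool_pos: [633.3, -100.7, 141.0]
orientation: [-0.534, 1.563, -0.535]
wrist_force: [0.5, 0.6, 0.2]
grip_width: 0.698
t12.35 pos [ 633.3 -100.7  141. ] world d [-165.3  156.7  -21. ] tool d(m) [ 0.0193  0.1567 -0.1655] desiredframe d(m) [ 0.021   0.1567 -0.1653] rv [-0.001  0.007  0.004] g 0.698 F [0.5 0.6 0.2] q [ 0.35  0.74 -0.41  1.63  0.37  0.84 -0.21]
```

View pics/w4.png

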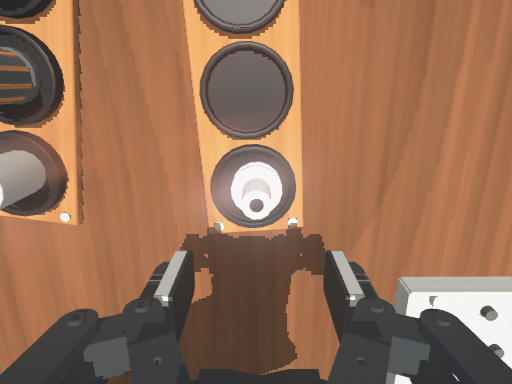

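The pulley stands upright and nearly centred in the right-end cup (256,190). Next is the chuck.

```bash
python3 -m inch '[[[0.8,0,0.03,-0.035,0,0.006,0.004],[0.8,0,0.045,-0.045,0,0,0],[0.8,0,0.045,-0.045,0,0,0],[0.8,0,0.03,-0.035,0,0,0],[0.8,0,0,0,0,0,0]]]'; python3 - <<'E'
from h import *
plan([468,56.5,100],0)
E
```

```text
time: 13.02
tool_pos: [466.8, 51.6, 136.6]
orientation: [3.06, 1.565, 3.057]
wrist_force: [0.4, -1.1, 0.1]
grip_width: 0.799
t13.03 pos [466.8  51.6 136.6] world d [  1.2   4.9 -36.6] tool d(m) [0.0366 0.0049 0.0014] desiredframe d(m) [0.0366 0.0049 0.0012] rv [-0.002 -0.006 -0.   ] g 0.799 F [ 0.4 -1.1  0.1] q [ 0.1   0.55 -0.39  2.09  0.37  0.57 -0.55]
```

```bash
python3 -m inch '[[[0.8,0.012,0.005,0.001,0,-0.004,0],[0.8,0.015,0,0,0,0,0],[0.8,0.012,0,0,0,0,0],[0.8,0.012,0,-0.002,0,0,0],[0.8,0,0,0,0,0,0]]]'; python3 - <<'E'
from h import *
plan([468,56.5,25],0)
p,d=robot.grab_frame("wrist");cv2.imwrite("pics/w5.png",p[:,:,::-1])
E
```

```text
time: 13.65
tool_pos: [468.1, 54.5, 80.3]
orientation: [-3.02, 1.569, -3.028]
wrist_force: [1.0, 0.6, 0.6]
grip_width: 0.801
t13.65 pos [468.1  54.5  80.3] world d [ -0.1   2.  -55.3] tool d(m) [ 0.0553  0.002  -0.    ] desiredframe d(m) [ 0.0553  0.002  -0.0001] rv [-0.007 -0.002  0.   ] g 0.801 F [1.  0.6 0.6] q [ 0.03  0.65 -0.3   2.13  0.45  0.43 -0.63]
```

View pics/w5.png

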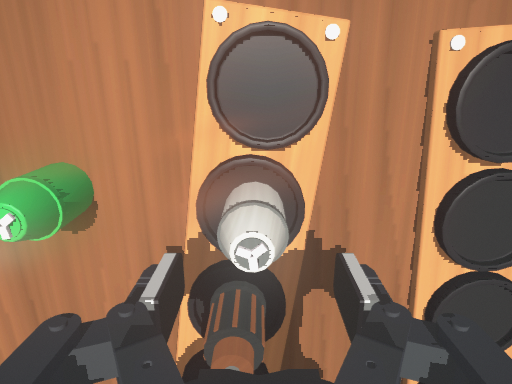

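The grey steel chuck stands between the fingers, jaws at (252,254). The green one is well off to the left, at (10,225).

```bash
python3 - <<'E'
from h import *
print(wr2w(252,254,78))
E
python3 -m inch '[[[0.8,0.012,0.001,0,0,0,0],[0.8,0.012,0,0,0,0,0],[0.8,0.01,0,0,0,0,0],[0.8,0,0,0,0,0,0]]]'; python3 - <<'E'
from h import *
plan([468,56,25],0)
E
```

```text
[464.3  58.1  78. ]
time: 14.2
tool_pos: [469.4, 55.8, 44.9]
orientation: [0.439, 1.57, 0.432]
wrist_force: [-0.2, -0.3, -0.1]
grip_width: 0.797
t14.20 pos [469.4  55.8  44.9] world d [ -1.4   0.2 -19.9] tool d(m) [ 0.0199  0.0002 -0.0014] desiredframe d(m) [ 0.0199  0.0002 -0.0014] rv [-0.008  0.001 -0.   ] g 0.797 F [-0.2 -0.3 -0.1] q [-0.01  0.72 -0.24  2.14  0.49  0.33 -0.67]
```

```bash
python3 -m inch '[[[0.8,0.009,0.0005,-0.002,-0.005,0,0],[0.8,0.008,0,0,0,0,0],[0.8,0.003,0,0,0,0,0],[0.8,0,0,0,0,0,0],[0.4,0,0,0,0,0,0],[0.35,0,0,0,0,0,0],[0.35,0,0,0,0,0,0],[0.35,0,0,0,0,0,0],[0.35,0,0,0,0,0,0]]]' 70; python3 - <<'E'
from h import *
plan([468,56,25],0)
E
```

```text
time: 15.32
tool_pos: [467.1, 56.2, 24.2]
orientation: [0.144, 1.57, 0.141]
wrist_force: [-1.0, 0.0, -1.7]
grip_width: 0.424
t15.32 pos [467.1  56.2  24.2] world d [ 0.9 -0.2  0.8] tool d(m) [-0.0008 -0.0002  0.0009] desiredframe d(m) [-0.0008 -0.0002  0.0009] rv [-0.003  0.001 -0.   ] g 0.424 F [-1.   0.  -1.7] q [-0.04  0.75 -0.2   2.15  0.53  0.28 -0.71]
```

```bash
python3 -m inch '[[[0.35,-0.015,0,0,0,0,0],[0.35,-0.03,0,0,0,0,0],[0.35,-0.03,0,0,0,0,0],[0.35,-0.015,0,0.02,0,0,0],[0.35,0,0,0.035,0,0,0],[0.35,0,0,0.04,0,0,0],[0.35,0,-0.02,0.035,0,0,0],[0.35,0,-0.03,0.015,0,0,0],[0.35,0,-0.025,0,0,0,0],[0.35,0,0,0,0,0,0]]]'; python3 - <<'E'
from h import *
plan([626.7,-27,25],0)
E
```

```text
time: 16.58
tool_pos: [613.2, -22.1, 113.8]
orientation: [-2.942, 1.565, -2.943]
wrist_force: [-0.5, 0.8, -2.7]
grip_width: 0.425
t16.57 pos [613.2 -22.1 113.8] world d [ 13.5  -4.9 -88.8] tool d(m) [ 0.0888 -0.0047  0.014 ] desiredframe d(m) [ 0.0888 -0.0049  0.0135] rv [-0.001 -0.005  0.001] g 0.425 F [-0.5  0.8 -2.7] q [ 0.24  0.75 -0.41  1.71  0.4   0.77 -0.37]
```

```bash
python3 -m inch '[[[0.35,0.005,-0.005,0.013,0,-0.004,0],[0.35,0.015,0,0,0,0,0],[0.35,0.015,0,0,0,0,0],[0.35,0,0,0,0,0,0]]]'; python3 - <<'E'
from h import *
plan([626.7,-27,25],0)
p,d=robot.grab_frame("wrist");cv2.imwrite("pics/w6.png",p[:,:,::-1])
E
```

```text
time: 17.08
tool_pos: [625.7, -23.3, 75.1]
orientation: [2.759, 1.567, 2.762]
wrist_force: [-0.4, -0.6, -2.3]
grip_width: 0.421
t17.07 pos [625.7 -23.3  75.1] world d [  1.   -3.7 -50.1] tool d(m) [ 0.0501 -0.0037  0.0012] desiredframe d(m) [ 0.0501 -0.0037  0.001 ] rv [ 0.003 -0.004 -0.001] g 0.421 F [-0.4 -0.6 -2.3] q [ 0.23  0.82 -0.39  1.7   0.43  0.71 -0.38]
```

View pics/w6.png

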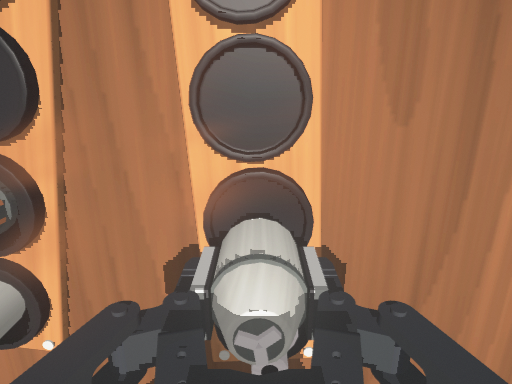

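The chuck is held upright over the second cup from the right (258,220). Lowering it.

```bash
python3 - <<'E'
from h import *
print(wr2w(251,98,21))
E
python3 -m inch '[[[0.35,0.01,-0.0035,0.001,0,-0.003,0],[0.35,0.013,0,0,0,0,0],[0.35,0.01,0,0,0,0,0],[0.35,0,0,0,0,0,0]]]'; python3 - <<'E'
from h import *
plan([626.7,-27,25],0)
E
```

```text
[620.4  49.6  21. ]
time: 17.62
tool_pos: [627.4, -26.5, 40.8]
orientation: [0.97, 1.569, 0.974]
wrist_force: [-0.0, 0.3, -2.7]
grip_width: 0.428
t17.62 pos [627.4 -26.5  40.8] world d [ -0.7  -0.5 -15.8] tool d(m) [ 0.0158 -0.0006 -0.0007] desiredframe d(m) [ 0.0158 -0.0005 -0.0007] rv [ 0.004  0.001 -0.002] g 0.428 F [-0.   0.3 -2.7] q [ 0.21  0.86 -0.36  1.71  0.46  0.65 -0.4 ]
```

```bash
python3 -m inch '[[[0.35,0.008,-0.0005,-0.0005,0,0,0],[0.35,0.004,0,0,0,0,0],[0.35,0,0,0,0,0,0],[0.35,0.002,0,0,0,0,0],[0.35,0,0,0,0,0,0]]]';python3 -m inch '[[[0.35,0.002,0,0,0,0,0],[0.35,0.001,0,0,0,0,0]]]'
```

```text
time: 18.25
tool_pos: [627.6, -26.8, 26.5]
orientation: [0.62, 1.567, 0.623]
wrist_force: [-1.0, 0.6, -3.2]
grip_width: 0.42
time: 18.5
tool_pos: [627.8, -26.8, 24.2]
orientation: [0.477, 1.567, 0.48]
wrist_force: [-2.2, 0.5, 6.3]
grip_width: 0.423
```

```bash
python3 -m inch '[[[0.42,0,0,0,0,0.002,0],[0.5,0,0,0,0,0,0],[0.6,0,0,0,0,0,0],[0.8,0,0,0,0,0,0],[0.8,0,0,0,0,0,0],[0.8,-0.02,0,0,0,0,0],[0.8,-0.03,0,0,0,0,0],[0.8,-0.03,0,0,0,0,0],[0.8,-0.03,0,0,0,0,0],[0.8,0,0,0,0,0,0]]]'; python3 - <<'E'
from h import *
plan([456,-18,110],0)
p,d=robot.grab_frame("wrist");cv2.imwrite("pics/w7.png",p[:,:,::-1])
E
```

```text
time: 19.75
tool_pos: [629.9, -26.4, 143.8]
orientation: [0.269, 1.562, 0.274]
wrist_force: [0.2, 0.4, -0.4]
grip_width: 0.799
t19.75 pos [629.9 -26.4 143.8] world d [-173.9    8.4  -33.8] tool d(m) [ 0.0325  0.009  -0.1741] desiredframe d(m) [ 0.0338  0.0084 -0.1739] rv [ 0.004  0.008 -0.002] g 0.799 F [ 0.2  0.4 -0.4] q [ 0.26  0.73 -0.44  1.66  0.39  0.83 -0.34]
```

View pics/w7.png

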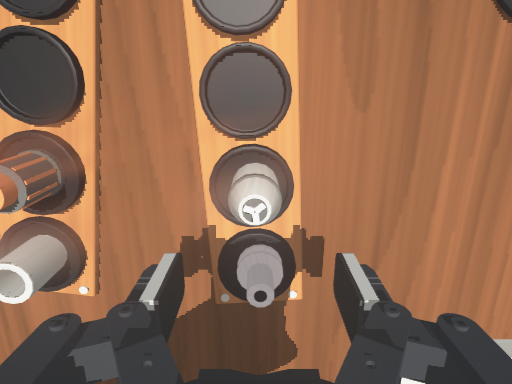

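Both the chuck (253,200) and the pulley (260,278) stand upright in their cups. Next is the armature.

```bash
python3 -m inch '[[[0.8,0,0.003,-0.035,0.004,0.006,-0.002],[0.8,0,0.004,-0.045,0,0,0],[0.8,0,0.002,-0.045,0,0,0],[0.8,0,0,-0.035,0,0,0],[0.8,0,0,-0.01,0,0,0],[0.8,0,0,0,0,0,0]]]'; python3 - <<'E'
from h import *
plan([455.5,-17.5,28],0)
p,d=robot.grab_frame("wrist");cv2.imwrite("pics/w8.png",p[:,:,::-1])
E
```

```text
time: 20.55
tool_pos: [451.6, -17.8, 139.8]
orientation: [3.095, 1.565, 3.094]
wrist_force: [0.3, -0.2, -0.4]
grip_width: 0.804
t20.55 pos [451.6 -17.8 139.8] world d [   3.9    0.3 -111.8] tool d(m) [0.1117 0.0003 0.0045] desiredframe d(m) [0.1118 0.0003 0.0039] rv [-0.    -0.006 -0.   ] g 0.804 F [ 0.3 -0.2 -0.4] q [ 0.28  0.53 -0.43  2.13  0.41  0.56 -0.44]
```

View pics/w8.png

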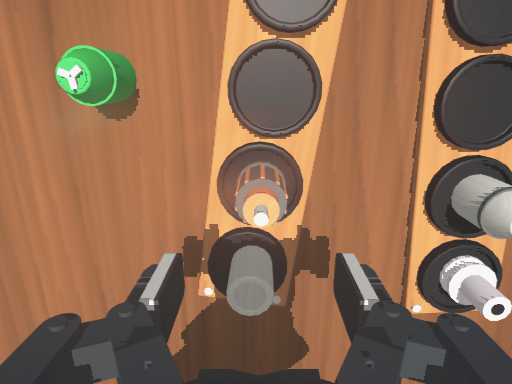

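```bash
python3 - <<'E'
from h import *
print(wr2w(262,216,91),wr2w(250,296,66))
E
python3 -m inch '[[[0.8,0.012,0,0.004,0,-0.005,0],[0.8,0.015,0,0,0,0,0],[0.8,0.015,0,0,0,0,0],[0.8,0.012,0,-0.001,0,0,0],[0.8,0.012,0,-0.001,0,0,0],[0.8,0,0,0,0,0,0]]]'; python3 - <<'E'
from h import *
plan([455.5,-17,28],0)
E
```

```text
[452.9 -13.4  91. ] [444.3 -87.4  66. ]
time: 21.35
tool_pos: [461.4, -16.9, 67.9]
orientation: [0.473, 1.565, 0.471]
wrist_force: [0.3, 0.5, -0.4]
grip_width: 0.801
t21.35 pos [461.4 -16.9  67.9] world d [ -5.9  -0.1 -39.9] tool d(m) [ 0.0399 -0.0002 -0.0061] desiredframe d(m) [ 0.0399 -0.0001 -0.0059] rv [-0.002  0.005 -0.003] g 0.801 F [ 0.3  0.5 -0.4] q [ 0.18  0.67 -0.3   2.16  0.52  0.37 -0.54]
```

```bash
python3 -m inch '[[[0.8,0.005,0.0005,-0.006,0,0.004,0],[0.8,0.012,0.0005,0,0,0,0],[0.8,0.01,0,0,0,0,0],[0.8,0.005,0,0,0,0,0],[0.8,0,0,0,0,0,0]]]'; python3 - <<'E'
from h import *
plan([455,-16.3,28],0)
E
```

```text
time: 21.98
tool_pos: [455.7, -15.7, 34.2]
orientation: [0.855, 1.567, 0.854]
wrist_force: [-0.2, 0.5, 0.8]
grip_width: 0.798
t21.98 pos [455.7 -15.7  34.2] world d [-0.7 -0.6 -6.2] tool d(m) [ 0.0062 -0.0006 -0.0007] desiredframe d(m) [ 0.0062 -0.0006 -0.0007] rv [-0.002  0.002 -0.003] g 0.798 F [-0.2  0.5  0.8] q [ 0.13  0.73 -0.23  2.19  0.58  0.28 -0.6 ]
```

```bash
python3 -m inch '[[[0.8,0.006,-0.0005,-0.0005,0,0.002,0],[0.8,0,0,0,0,0,0],[0.4,0,0,0,0,0,0],[0.33,0,0,0,0,0,0],[0.33,0,0,0,0,0,0],[0.33,0,0,0,0,0,0],[0.33,0,0,0,0,0,0]]]' 70; python3 - <<'E'
from h import *
plan([455,-16.3,28],0)
E
```

```text
time: 22.85
tool_pos: [454.8, -16.5, 28.4]
orientation: [1.588, 1.569, 1.586]
wrist_force: [-0.2, 0.5, -0.5]
grip_width: 0.403
t22.85 pos [454.8 -16.5  28.4] world d [ 0.2  0.2 -0.4] tool d(m) [0.0004 0.0002 0.0002] desiredframe d(m) [0.0004 0.0002 0.0002] rv [-0.002 -0.    -0.002] g 0.403 F [-0.2  0.5 -0.5] q [ 0.13  0.74 -0.22  2.19  0.59  0.27 -0.62]
```

```bash
python3 -m inch '[[[0.33,-0.015,0,0,0,0,0],[0.33,-0.03,0,0,0,0,0],[0.33,-0.03,0,0,0,0,0],[0.33,-0.02,0,0.01,0,0,0],[0.33,0,0.02,0.025,0,0,0],[0.33,0,0.02,0.035,0,0,0],[0.33,0,0.02,0.04,0,0,0],[0.33,0,0.005,0.03,0,0,0],[0.33,0,0,0.02,0,0,0],[0.33,0,0,0,0,0,0]]]'; python3 - <<'E'
from h import *
plan([622.5,46.5,28.4],0)
p,d=robot.grab_frame("wrist");cv2.imwrite("pics/w9.png",p[:,:,::-1])
E
```

```text
time: 24.1
tool_pos: [615.1, 47.8, 121.6]
orientation: [3.077, 1.561, 3.073]
wrist_force: [-0.5, -0.9, -3.7]
grip_width: 0.405
t24.10 pos [615.1  47.8 121.6] world d [  7.4  -1.3 -93.2] tool d(m) [ 0.0932 -0.0013  0.0083] desiredframe d(m) [ 0.0932 -0.0013  0.0074] rv [-0.004 -0.01  -0.001] g 0.405 F [-0.5 -0.9 -3.7] q [ 0.14  0.75 -0.44  1.69  0.42  0.8  -0.49]
```

View pics/w9.png

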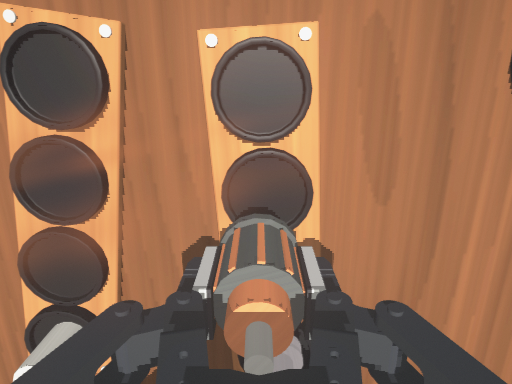

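The armature is held upright over the second cup from the left (267,190); the left-end cup is at (261,90). Lowering it.

```bash
python3 - <<'E'
from h import *
print(wr2w(267,190,21),wr2w(261,90,21))
E
python3 -m inch '[[[0.33,0.005,-0.0013,0.008,-0.004,-0.008,0],[0.33,0.012,0,0,0,0,0],[0.33,0.015,0,0,0,0,0],[0.33,0.015,0,0,0,0,0],[0.33,0.01,0,0,0,0,0],[0.33,0,0,0,0,0,0]]]'; python3 - <<'E'
from h import *
plan([622.5,46.5,28.4],0)
E
```

```text
[617.8  52.1  21. ] [613.4 123.6  21. ]
time: 24.9
tool_pos: [617.4, 45.1, 58.5]
orientation: [-2.997, 1.561, -2.996]
wrist_force: [0.1, 0.3, -2.9]
grip_width: 0.401
t24.90 pos [617.4  45.1  58.5] world d [  5.1   1.4 -30.1] tool d(m) [0.0301 0.0014 0.0054] desiredframe d(m) [0.0301 0.0014 0.0051] rv [ 0.001 -0.009  0.001] g 0.401 F [ 0.1  0.3 -2.9] q [ 0.12  0.84 -0.4   1.72  0.47  0.69 -0.53]
```

```bash
python3 -m inch '[[[0.33,0.005,0.002,0.004,0,-0.008,0],[0.33,0.008,0,0,0,0,0],[0.33,0.007,0,0,0,0,0],[0.33,0,0,0,0,0,0]]]'; python3 - <<'E'
from h import *
plan([621.5,47.5,28.4],0)
p,d=robot.grab_frame("wrist");cv2.imwrite("pics/w10.png",p[:,:,::-1])
E
```

```text
time: 25.4
tool_pos: [622.5, 47.7, 37.9]
orientation: [-0.792, 1.569, -0.791]
wrist_force: [-0.9, -0.7, -3.6]
grip_width: 0.402
t25.40 pos [622.5  47.7  37.9] world d [-1.  -0.2 -9.5] tool d(m) [ 0.0095 -0.0001 -0.001 ] desiredframe d(m) [ 0.0095 -0.0002 -0.001 ] rv [0.001 0.001 0.001] g 0.402 F [-0.9 -0.7 -3.6] q [ 0.1   0.87 -0.38  1.72  0.49  0.65 -0.55]
```

View pics/w10.png

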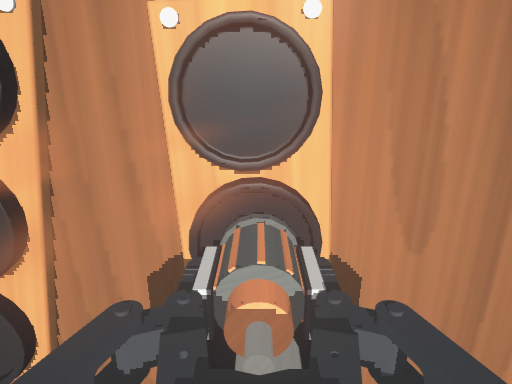

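```bash
python3 -m inch '[[[0.33,0.006,0,-0.001,0,0,0],[0.33,0.002,0,0,0,0,0],[0.33,0,0,0,0,0,0],[0.33,0.002,0,0,0,0,0],[0.33,0.001,0,0,0,0,0]]]'
```

```text
time: 26.08
tool_pos: [622.3, 47.6, 28.5]
orientation: [-0.416, 1.568, -0.416]
wrist_force: [-2.6, 0.2, 9.4]
grip_width: 0.402
```

Contact, at the same height it had in the full rack. Releasing.

```bash
python3 -m inch '[[[0.4,0,0,0,0,0.002,0],[0.48,0,0,0,0,0,0],[0.6,0,0,0,0,0,0],[0.8,0,0,0,0,0,0],[0.8,0,0,0,0,0,0],[0.8,-0.02,0,0,0,0,0],[0.8,-0.03,0,0,0,0,0],[0.8,-0.03,0,0,0,0,0],[0.8,-0.03,0,0,0,0,0],[0.8,0,0,0,0,0,0]]]'; python3 - <<'E'
from h import *
plan([446.5,-88.5,110],0)
p,d=robot.grab_frame("wrist");cv2.imwrite("pics/w11.png",p[:,:,::-1])
E
```

```text
time: 27.32
tool_pos: [624.5, 48.8, 148.4]
orientation: [0.023, 1.563, 0.024]
wrist_force: [-0.5, 0.0, 0.0]
grip_width: 0.801
t27.32 pos [624.5  48.8 148.4] world d [-178.  -137.3  -38.4] tool d(m) [ 0.0369 -0.1371 -0.1785] desiredframe d(m) [ 0.0384 -0.1373 -0.178 ] rv [ 0.001  0.008 -0.   ] g 0.801 F [-0.5  0.   0. ] q [ 0.15  0.72 -0.46  1.67  0.41  0.84 -0.48]
```

View pics/w11.png

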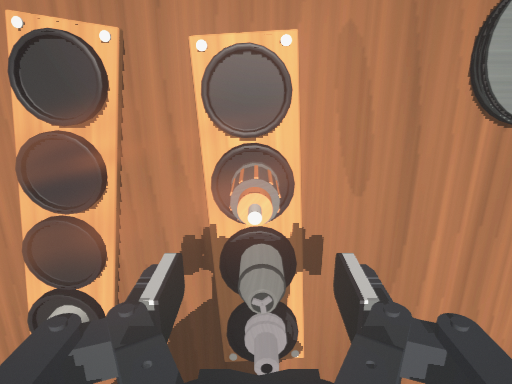

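Three parts are in place: armature (253,195), chuck (260,270), pulley (265,340). Last is the bushing.

```bash
python3 -m inch '[[[0.8,0,-0.02,-0.035,0,0.006,0],[0.8,0,-0.03,-0.045,0,0,0],[0.8,0,-0.035,-0.045,0,0,0],[0.8,0,-0.03,-0.035,0,0,0],[0.8,0,-0.02,-0.015,0,0,0],[0.8,0,0,0,0,0,0]]]'; python3 - <<'E'
from h import *
plan([446,-88.3,28],0)
p,d=robot.grab_frame("wrist");cv2.imwrite("pics/w12.png",p[:,:,::-1])
E
```

```text
time: 28.12
tool_pos: [439.1, -90.0, 143.5]
orientation: [3.037, 1.562, 3.039]
wrist_force: [0.3, 0.2, -0.2]
grip_width: 0.801
t28.12 pos [439.1 -90.  143.5] world d [   6.9    1.7 -115.5] tool d(m) [0.1155 0.0016 0.0079] desiredframe d(m) [0.1155 0.0017 0.0069] rv [ 0.002 -0.009 -0.001] g 0.801 F [ 0.3  0.2 -0.2] q [ 0.47  0.53 -0.48  2.13  0.43  0.58 -0.31]
```

View pics/w12.png

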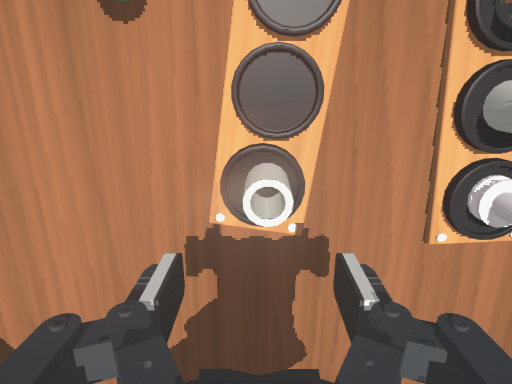

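The bushing's ring is at (268,202).

```bash
python3 - <<'E'
from h import *
print(wr2w(268,202,66))
E
python3 -m inch '[[[0.8,0.012,0.002,0.007,0,-0.007,0],[0.8,0.015,0,0,0,0,0],[0.8,0.015,0,0,0,0,0],[0.8,0.012,0,-0.001,0,0,0],[0.8,0.01,0,-0.001,0,0,0],[0.8,0,0,0,0,0,0]]]'; python3 - <<'E'
from h import *
plan([445.5,-88,28],0)
E
```

```text
[444.9 -85.7  66. ]
time: 28.92
tool_pos: [451.7, -79.3, 74.3]
orientation: [0.944, 1.563, 0.957]
wrist_force: [-0.2, 0.2, -0.2]
grip_width: 0.799
t28.93 pos [451.7 -79.3  74.3] world d [ -6.2  -8.7 -46.3] tool d(m) [ 0.0462 -0.0089 -0.0066] desiredframe d(m) [ 0.0463 -0.0087 -0.0062] rv [ 0.013  0.005 -0.006] g 0.799 F [-0.2  0.2 -0.2] q [ 0.36  0.66 -0.35  2.17  0.55  0.4  -0.43]
```

```bash
python3 -m inch '[[[0.8,0.002,-0.0085,-0.006,0.013,0.005,-0.006],[0.8,0.01,0,0,0,0,0],[0.8,0.01,0,0,0,0,0],[0.8,0,0,0,0,0,0]]]'; python3 - <<'E'
from h import *
plan([445.5,-87.3,28],0)
E
```

```text
time: 29.42
tool_pos: [446.1, -88.9, 51.4]
orientation: [-0.426, 1.57, -0.428]
wrist_force: [-0.1, -0.3, 0.1]
grip_width: 0.8
t29.43 pos [446.1 -88.9  51.4] world d [ -0.6   1.6 -23.4] tool d(m) [ 0.0234  0.0017 -0.0006] desiredframe d(m) [ 0.0234  0.0016 -0.0006] rv [-0.002  0.001  0.   ] g 0.8 F [-0.1 -0.3  0.1] q [ 0.33  0.7  -0.29  2.19  0.59  0.33 -0.46]
```

```bash
python3 -m inch '[[[0.8,0.008,0.001,0,0,0,0],[0.8,0.009,0,0,0,0,0],[0.8,0.005,0,0,0,0,0],[0.8,0,0,0,0,0,0]]]'; python3 - <<'E'
from h import *
plan([445.5,-87.3,28],0)
E
```

```text
time: 29.92
tool_pos: [446.3, -87.6, 27.7]
orientation: [-0.136, 1.57, -0.138]
wrist_force: [0.4, -0.2, -0.1]
grip_width: 0.799
t29.93 pos [446.3 -87.6  27.7] world d [-0.8  0.3  0.3] tool d(m) [-0.0003  0.0003 -0.0008] desiredframe d(m) [-0.0003  0.0003 -0.0008] rv [-0.002  0.001  0.   ] g 0.799 F [ 0.4 -0.2 -0.1] q [ 0.3   0.74 -0.24  2.19  0.65  0.27 -0.51]
```

```bash
python3 -m inch '[[[0.4,0,0,0,0,0,0],[0.33,0,0,0,0,0,0],[0.33,0,0,0,0,0,0],[0.33,0,0,0,0,0,0],[0.33,0,0,0,0,0,0],[0.33,-0.015,0,0,0,0,0],[0.33,-0.03,0,0,0,0,0],[0.33,-0.03,0,0,0,0,0],[0.33,-0.02,0,0,0,0,0],[0.33,0,0,0,0,0,0]]]' 70; python3 - <<'E'
from h import *
plan([617.5,121.8,27.7],0)
p,d=robot.grab_frame("wrist");cv2.imwrite("pics/w13.png",p[:,:,::-1])
E
```

```text
time: 31.18
tool_pos: [445.3, -87.7, 125.1]
orientation: [-2.816, 1.57, -2.817]
wrist_force: [0.4, 0.3, -2.2]
grip_width: 0.407
t31.18 pos [445.3 -87.7 125.1] world d [172.2 209.5 -97.4] tool d(m) [0.0972 0.2098 0.1719] desiredframe d(m) [0.0974 0.2095 0.1722] rv [-0.002 -0.001  0.   ] g 0.407 F [ 0.4  0.3 -2.2] q [ 0.46  0.57 -0.47  2.14  0.49  0.54 -0.38]
```

View pics/w13.png

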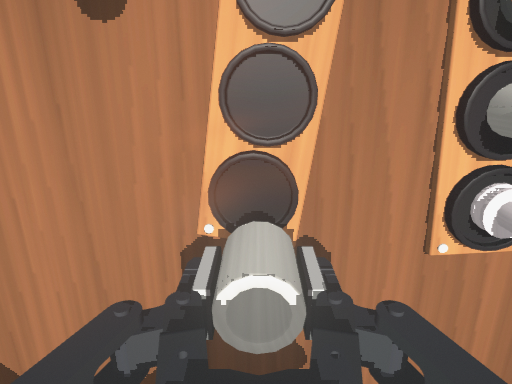

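The bushing is held upright. I'll carry it over the empty rack, then forward.

```bash
python3 -m inch '[[[0.33,0,0.02,0,0,0,0],[0.33,0,0.035,0,0,0,0],[0.33,0,0.04,0,0,0,0],[0.33,0,0.04,0.005,0,0,0],[0.33,0,0.035,0.025,0,0,0],[0.33,0,0.025,0.035,0,0,0],[0.33,0,0.005,0.04,0,0,0],[0.33,0,0,0.035,0,0,0],[0.33,0,0,0.02,0,0,0],[0.33,0,0,0,0,0,0]]]'; python3 - <<'E'
from h import *
plan([617.5,121.8,27.7],0)
p,d=robot.grab_frame("wrist");cv2.imwrite("pics/w14.png",p[:,:,::-1])
E
```

```text
time: 32.48
tool_pos: [601.2, 116.2, 106.3]
orientation: [-2.881, 1.545, -2.882]
wrist_force: [-0.7, -0.3, -1.6]
grip_width: 0.405
t32.48 pos [601.2 116.2 106.3] world d [ 16.3   5.6 -78.6] tool d(m) [0.0782 0.0062 0.0182] desiredframe d(m) [0.0786 0.0056 0.0163] rv [-0.001 -0.025  0.007] g 0.405 F [-0.7 -0.3 -1.6] q [ 0.03  0.77 -0.44  1.7   0.43  0.79 -0.62]
```

View pics/w14.png

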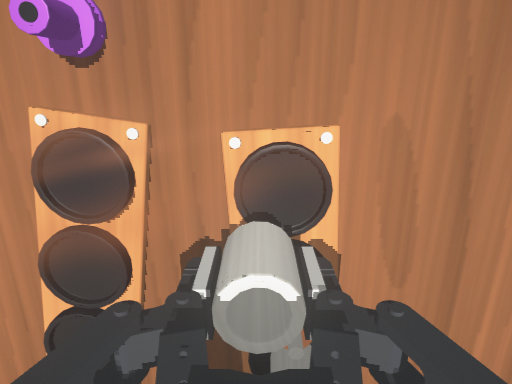

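```bash
python3 -m inch '[[[0.33,0,0.006,0.017,0,-0.025,0.007],[0.33,0.01,0,0,0,0,0],[0.33,0.012,0,0,0,0,0],[0.33,0.01,0,0,0,0,0],[0.33,0,0,0,0,0,0]]]'; python3 - <<'E'
from h import *
plan([617.5,121.8,27.7],0)
p,d=robot.grab_frame("wrist");cv2.imwrite("pics/w15.png",p[:,:,::-1])
E
```

```text
time: 33.15
tool_pos: [613.8, 122.2, 69.8]
orientation: [-2.843, 1.565, -2.841]
wrist_force: [1.0, -0.1, -1.7]
grip_width: 0.411
t33.15 pos [613.8 122.2  69.8] world d [  3.7  -0.4 -42.1] tool d(m) [ 0.0421 -0.0003  0.0039] desiredframe d(m) [ 0.0421 -0.0004  0.0037] rv [ 0.002 -0.005  0.002] g 0.411 F [ 1.  -0.1 -1.7] q [ 0.01  0.83 -0.41  1.7   0.47  0.72 -0.65]
```

View pics/w15.png

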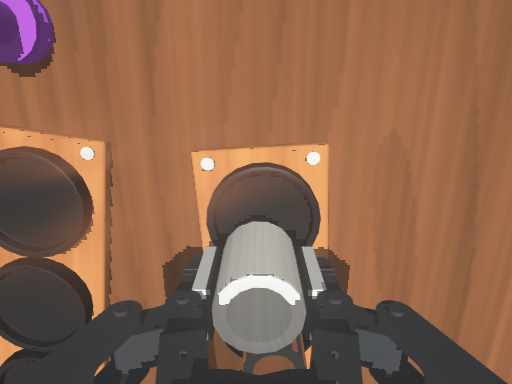

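```bash
python3 -m inch '[[[0.33,0.005,0,0.003,0,-0.005,0],[0.33,0.012,0,0,0,0,0],[0.33,0.01,0,0,0,0,0],[0.33,0,0,0,0,0,0]]]'; python3 - <<'E'
from h import *
plan([617.5,121.8,27.7],0)
E
```

```text
time: 33.7
tool_pos: [617.9, 122.2, 41.9]
orientation: [-0.466, 1.568, -0.465]
wrist_force: [-0.3, 0.6, -2.9]
grip_width: 0.41
t33.70 pos [617.9 122.2  41.9] world d [ -0.4  -0.4 -14.2] tool d(m) [ 0.0141 -0.0004 -0.0004] desiredframe d(m) [ 0.0142 -0.0004 -0.0004] rv [0.001 0.002 0.001] g 0.41 F [-0.3  0.6 -2.9] q [-0.01  0.87 -0.39  1.71  0.49  0.66 -0.67]
```

```bash
python3 -m inch '[[[0.33,0.008,0,0,0,0.001,0],[0.33,0.003,0,0,0,0,0],[0.33,0,0,0,0,0,0],[0.33,0.002,0,0,0,0,0],[0.33,0.001,0,0,0,0,0]]]'; python3 -m inch '[[[0.33,0.001,0,0,0,0,0]]]'
```

```text
time: 34.33
tool_pos: [618.4, 122.5, 28.2]
orientation: [-0.449, 1.568, -0.447]
wrist_force: [-3.0, -0.7, 8.1]
grip_width: 0.41
time: 34.45
tool_pos: [618.4, 122.5, 28.2]
orientation: [-0.545, 1.568, -0.543]
wrist_force: [-2.2, -1.1, 6.1]
grip_width: 0.412
```

```bash
python3 -m inch '[[[0.41,0,0,0,0,0.002,0],[0.48,0,0,0,0,0,0],[0.6,0,0,0,0,0,0],[0.8,0,0,0,0,0,0],[0.8,0,0,0,0,0,0],[0.8,-0.02,0,0,0,0,0],[0.8,-0.03,0,0,0,0,0],[0.8,-0.03,0,0,0,0,0],[0.8,-0.03,0,0,0,0,0],[0.8,-0.02,0,0,0,0,0],[0.8,0,0,0,0,0,0]]]'; python3 -m inch '[[[0.8,-0.03,0,-0.03,0,0,0],[0.8,-0.03,0,-0.04,0,0,0],[0.8,-0.03,0,-0.05,0,0,0],[0.8,0,0,-0.05,0,0,0],[0.8,0,0,-0.03,0,0,0],[0.8,0,0,0,0,0,0]]]'; python3 - <<'E'
from h import *
plan([446.5,-88.5,110],0)
p,d=robot.grab_frame("top");cv2.imwrite("pics/t9.png",cv2.resize(p[90:260,90:300,::-1],None,fx=3,fy=3))
p,d=robot.grab_frame("side");cv2.imwrite("pics/s9.png",p[:,:,::-1])
E
```

```text
time: 35.83
tool_pos: [620.1, 123.9, 169.8]
orientation: [0.127, 1.563, 0.129]
wrist_force: [0.1, 0.0, -0.1]
grip_width: 0.797
time: 36.58
tool_pos: [411.3, 122.2, 258.9]
orientation: [-0.274, 1.566, -0.273]
wrist_force: [0.6, 0.1, 0.6]
grip_width: 0.801
t36.58 pos [411.3 122.2 258.9] world d [  35.2 -210.7 -148.9] tool d(m) [ 0.1494 -0.2106  0.0341] desiredframe d(m) [ 0.1489 -0.2107  0.0352] rv [0.002 0.005 0.001] g 0.801 F [0.6 0.1 0.6] q [ 0.11  0.32 -0.6   2.05  0.24  0.83 -0.63]
```

View pics/t9.png

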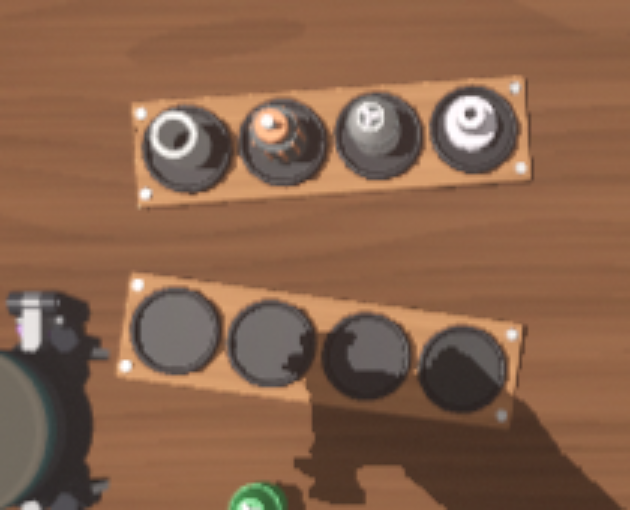

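View pics/s9.png

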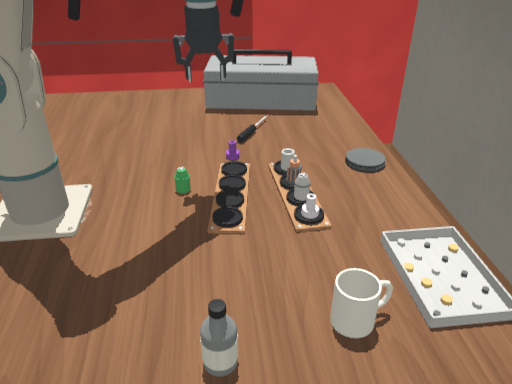

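The top picture shows bushing, armature, chuck and pulley from left to right in the far rack, and the side picture shows all four upright with the mug untouched. One depth check of their heights before handing in.

```bash
python3 - <<'E'
from h import *
p,d=robot.grab_frame("top")
c=robot.get_calibration("top");K,R,t=c["intrinsics"],c["R"],c["t"]
v,u=np.mgrid[:384,:512];X=np.stack([(u-K[0,2])/K[0,0]*d,(v-K[1,2])/K[1,1]*d,d],-1);W=(X-t)@R
for n,q,(z0,z1) in [("bush",(618,121),(58,75)),("arm",(622,47),(68,80)),("chuck",(627,-27),(60,85)),("pul",(631,-101),(55,70))]:
    m=(np.hypot(W[...,0]-q[0],W[...,1]-q[1])<26)&(W[...,2]>z0)&(W[...,2]<z1)
    print(n,m.sum(),W[m].mean(0).round(1))
robot.close_job()
E
```

```text
bush 129 [621.5 120.   65. ]
arm 83 [625.1  46.   75.9]
chuck 172 [628.9 -27.8  72.1]
pul 79 [ 634.5 -101.3   64.4]
the job is handed in; nothing more can be done
```

The four parts are now in the far rack in reverse order. From the robot's left to right they are bushing, armature, chuck, pulley; before, they were pulley, chuck, armature, bushing. I lowered each one until it touched the cup floor, then let go and backed the arm off. I handed the job in at about 37 s.

My last checks:
- **Upright and in place:** the final top and side pictures show all four parts upright, each in its own cup. The full rack is empty, and the mug and look-alikes look undisturbed.
- **Fully down:** measured top heights match those in the full rack to about 1 mm (65.0, 75.9, 72.1 and 64.4 mm for bushing, armature, chuck and pulley). Each part also touched down within about 0.5 mm of its gripping height.
- **Small disagreement:** the wrist and top cameras differed by up to about 5 mm on where cups and parts were. That is within the 10 to 12 mm a part has to spare on each side of a cup, and none of the placings was affected.

No check failed. The force readings I took peaked at about 17 N, when the pulley touched down.

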